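Lay a long parcel on the parcel scale and swing it square into the measuring fences

ROBOT

A 6-joint arm with a two-finger parallel gripper is mounted at the origin on the work surface. World frame = base frame: x ahead of the robot, y to its left, z up, the work surface at z = 0. Lengths are in mm, angles in degrees, forces in N, time in s.
With the tool pointing down it reaches from about 300 to 850 mm from the base axis. Payload 4.2 kg.
Tool frame: the origin (TCP) lies at the very end of the fingers, on their centre line; the grasp point (between the pads) lies 19 mm behind it (env.grasp_offset is the distance from the TCP to the grasp point, in mm); z points along the fingers, y is the line along which they close (so a half turn about z gives the same grasp; the last joint's range is limited). The gripper opens to 91 mm and grips with 3 to 60 N. Pads are 32 mm wide; open, the fingers measure 118 mm over their backs; the gripper's body (76 mm by 178 mm) begins 60 mm behind the grasp point.
Start: joints at [72.422, 18.312, 89.639, -0, 72.044, -1.146], TCP at [162.661, 551.529, 213.976] pointing down, gripper open.
Joint ranges: [-177.97, 177.97], [-48.28, 115.42], [12.27, 149.76], [-77.06, 257.06], [2.81, 150.46], [-146.56, 146.56]. Speed limits (degrees/s): [147.25, 147.25, 180, 180, 180, 180].

INTERFACE

Orientations are given as [roll, pitch, yaw] about the fixed x, y, z axes, in that order (R = Rz(yaw) Ry(pitch) Rx(roll)).
In Python, from workcell import env gives the robot as it stands. The module is installed in compiled form; this text tells all that it offers.
- The arm moves only by the tool send_rows, never from a script. Its argument "motion" is a list of rows, each an object of numbers: "tx", "ty", "tz": the shift along the tool's x, y, z in units of 500 mm (1.0 is 500 mm); "rx", "ry", "rz": the turn, a rotation vector about the tool's x, y, z in units of 30 degrees (1.0 is 30 degrees); "gripper": the closure, from -1 (fully open) to 1 (shut). In form: [{"tx": .., "ty": .., "tz": .., "rx": .., "ry": .., "rz": .., "gripper": ..}, ...]. A call has 1 to 12 rows; each row shifts and turns the commanded pose from where the row before left it, along the tool's axes as they then stand; what a row does not reach is not made up. A row lasts 1/8 s, in which the tool goes at most 62.5 mm and 10.7 degrees, less where a joint would pass 70% of its speed; a pose out of reach is approached as far as the arm can. A call with a number of a shift or a turn outside -1 to 1 is refused whole. A call with a gripper value outside its range is refused whole. The fingers move at their own pace and stop on an object; "grip_force" is the grip in N (left out, the last holds). Time passes only in rows, so rows that do not move let the fingers close. It gives the time, the measured TCP pose, the force, the opening and the grip force at its end, in the units of the state.
- env.state(): the state, without advancing time (a new reading comes with each control period).
- env.grab_frame(name): name is "scene" or "top" or "wrist"; returns a dict with "frame" (400x640x3 uint8, red, green, blue), "vertical_fov" (degrees; the focal length in pixels is half the picture's height over the tangent of half this angle, whatever the lens; pixels are square), "cx", "cy" (the principal point, pixels), "rvec" (rotation vector, rad) and "tvec" (3), from world to camera coordinates, as OpenCV has them; the wrist camera has in their place "T_tool_cam" (4x4, takes a point from camera to tool coordinates, whose origin is the TCP and whose axes are the flange's). Camera axes: x right, y down, z forward; pixel columns grow to the right and rows downward; lengths in mm; the calibration is good to about 2 mm. The wrist camera is an equidistant fisheye: a pixel r from the principal point sees the ray r / f radians off the axis. A picture is of the moment at which its call begins: read the wrist's pose just before it. There is no depth.
- env.job_done(): hands the job in; it is judged then, once.
The state is a dict: "time_s": time; "qpos": joint angles; "qvel": joint speeds; "effort": joint torques, N m; "ee_pos": TCP position; "ee_rot": TCP orientation; "force": force on the tool from outside, world axes, zero at the start; "torque": the same for the moment, N m; "gripper_width": finger opening in mm; "gripper_force": force on a finger pad.
Only numpy, scipy, OpenCV 4.12 (cv2) and the standard library are available. Lean on these libraries where they do the work, as an engineer would, in place of code of your own. Each camera call takes 0.05 s, during which the arm holds its last target. There are 200 camera calls.

TASK

Take the long carton out of the parcel sorter and lay it over on the clear bench, label up (not on the scale: tumbling a parcel there upsets it). Then take it again across its width and set it down on the scale's pan clearly slanted, one end in the corner where the long fence meets the end stop and the other end about a hand's breadth out from the long fence; let go, swing that free end round until the carton's long side is flush along the long fence, then push it endways until its end is flush against the end stop. Leave it there label up for measuring, and leave the other parcels and the bench tools where they are.

Things in the scene. Friction and masses are not known exactly. Their poses are not given: they have to be found in the camera images.
- carton_mid (a point): Centre of the long carton: brown cardboard box, 200 long (its x), 34 thick (y), 60 wide (z), 0.2 to 0.45 kg. The longest parcel in the sorter, in any bay; starts standing on a narrow long side, 60 tall, z up. +y points out of the broad face with the white label, at the start to the robot's left, towards the scale. Lying label up its centre is 17 mm above its support.
- carton_end_a (a point): Middle of the carton's end face at its +x, 100 mm from its centre.
- carton_end_b (a point): Middle of the carton's other end face, at its -x, 100 mm from its centre.
- scale_corner (a point): Inside corner of the parcel scale's two fences, at pan level (45 mm above the bench). The long fence runs along y from 0 to -300 mm, inner face at x = 0; the end stop runs along x from 0 to -150 mm, inner face at y = 0. The pan is on the -x, -y side. Fences stand 45 mm above the pan, 10 mm thick. The carton in place has its centre at x -30, y -100, z 17 mm here, length along y.
- scale_pan (a point): Middle of the scale's level steel pan, 240 mm (x) by 300 mm (y), top 45 mm above the bench, axes as scale_corner. The scale is fixed. No fence on the -x (robot's) and -y sides. The indicator stands outside the end stop on a 22 mm column 208 mm to +y and 68 mm to +x of here; its head, 130 mm wide, reaches 245 mm above the bench and no nearer than 158 mm to +y.
- sorter: Parcel sorter fixed at the robot's right, origin at the bench under its middle: sheet base 230 (x) by 252 (y), 5 mm thick; four low wire dividers along x at y -120, -40, 40, 120, tops 33 mm above the bench. Each of the three bays, 80 mm apart, holds a parcel on edge. The bench between sorter and scale is clear: a strip at least 140 mm wide, x 0.38 to 0.62 m.
- short_carton: A bystander parcel in the sorter: brown cardboard, 135 mm long, 30 mm thick, 50 mm tall, standing on edge. Origin in the middle of its underside. Leave it.
- square_carton: A bystander parcel in the sorter: pale cardboard, 90 mm long, 30 mm thick, 58 mm tall, standing on edge. Origin in the middle of its underside. Leave it.
- tape_roll: A roll of brown packing tape lying flat, 100 mm across, 48 mm high, beyond the clear strip. Origin in the middle of its underside. Leave it.
- tape_measure: A black tape measure, about 72 x 66 x 36 mm, behind the scale. Origin in the middle of its underside. Leave it.
- box_knife: A grey box knife lying flat beyond the sorter, 150 mm long, 20 mm high. Origin near the middle of its underside. Leave it.
Things that resemble listed ones, but are neither listed nor needed, are in the scene too. What is shaped like the part that bears carton_mid but purple is not meant.

How it is judged:
By the outcome, as a careful person would: the job done as asked, in the order asked, and still so for the second after the job is handed in, with the robot touching nothing.
It also fails if it takes over 72 s, if anything falls off the work surface, if the arm or the gripper's body presses on something with over 40 N, if the wrist force passes 120 N, or if a joint passes its speed limit or range.

## Working session

There is one attempt and no reset: what is moved stays moved. The work goes in short steps, Python scripts to look and compute and a tool call to move; the robot and the scene stay as the last step left them, time stands still between calls to the robot, and variables do not carry over. Pictures are saved under pics/ and viewed, at most 10 in all, crops included, and the job is handed in when it is done.

Besides the shell and the picture viewer there is one more tool, called after "Call:" in YAML: its name, and indented under it one key for each argument. send_rows: Moves the arm, as the interface text tells. Shifts and turns lie within -1 to 1; 1 stands for 500 mm of shift or 30 degrees of turn. Its arguments: {"type":"object","properties":{"motion":{"type":"array"},"grip_force":{"type":"number"}},"required":["motion"]}

```bash
mkdir -p pics; cat > h.py <<'E'
import numpy as np, cv2
from workcell import env
from scipy.spatial.transform import Rotation as R
def grab(n,save=None):
    s=env.state(); g=env.grab_frame(n); g['s']=s
    if save: cv2.imwrite('pics/'+save+'.png',g['frame'][:,:,::-1])
    g['f']=200/np.tan(np.radians(g['vertical_fov'])/2)
    return g
def cast(g,px,z):
    px=np.atleast_2d(np.array(px,float)); Rm=cv2.Rodrigues(np.array(g['rvec'],float))[0]; t=np.array(g['tvec'],float).ravel()
    d=np.c_[(px[:,0]-g['cx'])/g['f'],(px[:,1]-g['cy'])/g['f'],np.ones(len(px))]@Rm
    o=-Rm.T@t
    return o+d*((z-o[2])/d[:,2])[:,None]
def proj(g,P):
    P=np.atleast_2d(np.array(P,float)); Rm=cv2.Rodrigues(np.array(g['rvec'],float))[0]
    c=P@Rm.T+np.array(g['tvec'],float).ravel()
    return np.c_[g['cx']+g['f']*c[:,0]/c[:,2],g['cy']+g['f']*c[:,1]/c[:,2]]
E
python3 - <<'E'
from h import *
for n in('scene','top'):
    g=grab(n,n+'0'); Rm=cv2.Rodrigues(np.array(g['rvec']))[0]; print(n,g['f'],-Rm.T@np.array(g['tvec']).ravel(),g['cx'],g['cy'])
print(env.state())
E
```

```text
scene 368.3646486088233 [1140.96661614  180.19276345 1018.20410966] 314.9186600980449 189.86408118604544
top 472.94113070807805 [ 223.69931545   -3.21289032 1637.02512313] 327.5943365768798 189.16118715702123
{'time_s': 0.1, 'qpos': array([ 7.24238963e+01,  1.83486683e+01,  8.96986887e+01,  7.74966333e-05,
        7.20422413e+01, -1.14385364e+00]), 'qvel': array([ 0.0453085 , -0.1046381 , -0.15945185, -0.06939506, -0.0379762 ,
        0.03204643]), 'effort': array([ 1.83320168e-03, -4.13330948e+01, -2.32511079e+01,  7.29749235e-02,
        4.22005286e-02, -2.58833126e-05]), 'ee_pos': array([162.50441971, 551.10550986, 213.20234607]), 'ee_rot': array([-1.79910421e+02, -1.86229360e-03,  1.63567725e+02]), 'force': array([-0.57895948,  0.15611422, -0.4318595 ]), 'torque': array([ 0.01107802, -0.01295141,  0.01652568]), 'gripper_force': 0.0, 'gripper_width': 91.2225557014992}
```

View pics/top0.png

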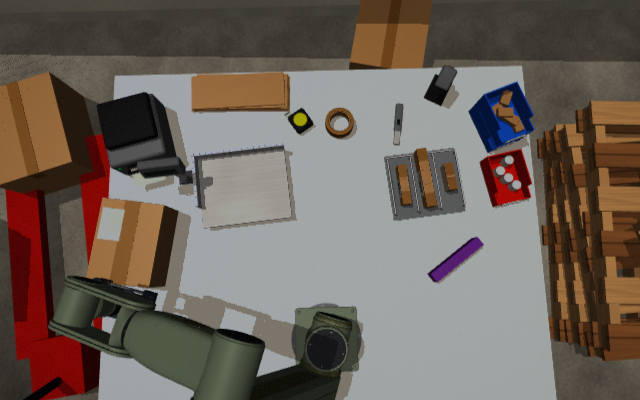

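View pics/scene0.png

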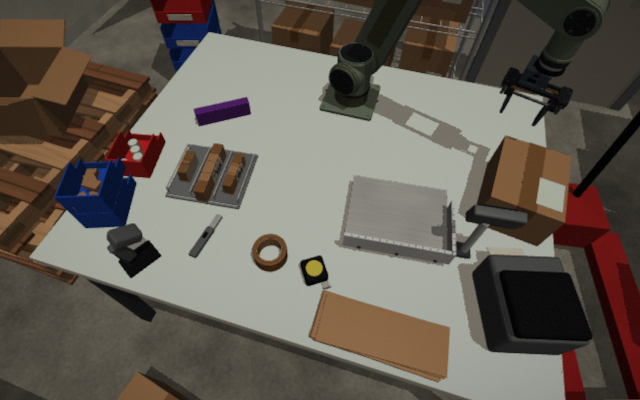

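The top view shows the sorter at about (425,183), with the long carton in its middle bay at (426,178). The scale pan is at (245,187), with its corner at upper left (197,152). The purple decoy lies at (456,259). Next I'll measure these.

```bash
cat > m.py <<'E'
from h import *
def brown(g,roi):
    hsv=cv2.cvtColor(g['frame'],cv2.COLOR_RGB2HSV); m=cv2.inRange(hsv,(5,90,30),(20,255,255))
    k=np.zeros_like(m); x0,y0,x1,y1=roi; k[y0:y1,x0:x1]=m[y0:y1,x0:x1]
    cs,_=cv2.findContours(k,cv2.RETR_EXTERNAL,cv2.CHAIN_APPROX_NONE)
    return [c for c in cs if cv2.contourArea(c)>60]
E
python3 - <<'E'
from m import *
g=grab('top')
for c in brown(g,(380,140,475,225)):
    r=cv2.minAreaRect(c); b=cv2.boxPoints(r); print(np.round(b).tolist()); print(cast(g,b,60)[:,:2].round(1).tolist())
# scale: pan corners visible
a=cv2.resize(g['frame'][140:235,180:300],None,fx=5,fy=5,interpolation=cv2.INTER_CUBIC)
b=cv2.resize(g['frame'][140:225,380:475],None,fx=5,fy=5,interpolation=cv2.INTER_CUBIC)[:475]
cv2.imwrite('pics/sc.png',a[:,:,::-1]); cv2.imwrite('pics/so.png',b[:,:,::-1])
E
```

```text
[[395.0, 165.0], [406.0, 163.0], [412.0, 204.0], [401.0, 205.0]]
[[570.6, -249.5], [575.2, -287.6], [436.2, -299.3], [431.9, -261.7]]
[[440.0, 164.0], [452.0, 162.0], [458.0, 189.0], [446.0, 191.0]]
[[569.8, -403.6], [577.6, -445.1], [482.6, -458.1], [475.0, -417.0]]
[[412.0, 150.0], [425.0, 147.0], [437.0, 205.0], [424.0, 208.0]]
[[622.5, -311.1], [630.8, -357.9], [427.9, -384.5], [420.0, -338.6]]
```

View pics/sc.png

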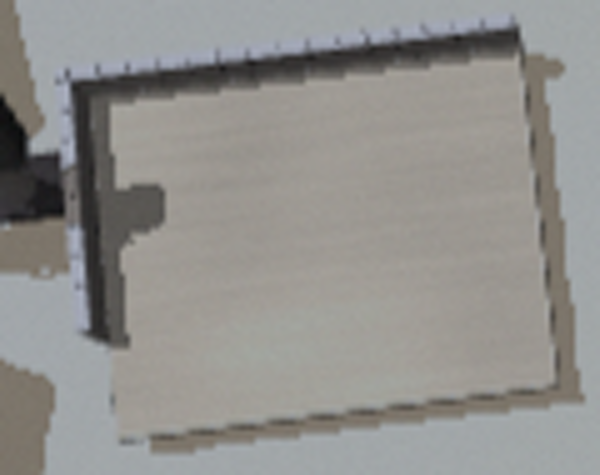

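View pics/so.png

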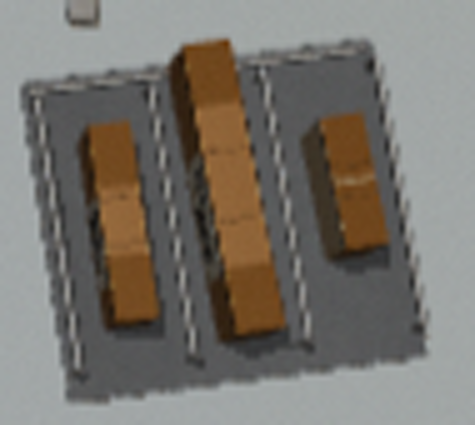

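The crops show the scale's fence tops, with the inner corner at crop (75,84), and the carton's top face with its label side to the left. I'll compute both poses from these.

```bash
python3 - <<'E'
from m import *
g=grab('top')
def c(p,o): return np.array(p)/5.+np.array(o)-0.4
def rep(n,P):
    print(n,P[:,:2].round(1).tolist())
    for i in range(len(P)-1): d=P[i+1]-P[i]; print('  len %.1f dir %.1f'%(np.hypot(*d[:2]),np.degrees(np.arctan2(d[1],d[0]))))
so=(380,140);sc=(180,140)
rep('fence top',cast(g,c([(518,28),(75,84),(101,338)],sc),90))
rep('pan',cast(g,c([(120,441),(557,386),(524,58)],sc),45))
t=cast(g,c([(185,48),(229,40),(285,326),(230,337)],so),65); rep('carton',t); print(t.mean(0))
t=cast(g,c([(86,125),(127,121),(157,320),(107,326)],so),55); rep('short',t)
t=cast(g,c([(320,120),(360,113),(388,245),(342,258)],so),63); rep('sq',t)
t=cast(g,c([(22,88),(372,40),(427,352),(70,400)],so),5); rep('sorter base',t); print(t.mean(0))
w=grab('wrist'); print(w['f'],w['cx'],w['cy'],np.array(w['T_tool_cam']).round(3).tolist())
E
```

```text
fence top [[642.4, 128.1], [611.6, 425.5], [439.2, 405.1]]
  len 299.0 dir 95.9
  len 173.6 dir -173.2
pan [[375.2, 402.9], [404.4, 108.6], [633.1, 128.0]]
  len 295.8 dir -84.3
  len 229.5 dir 4.9
carton [[622.9, -326.1], [627.8, -356.6], [429.3, -381.8], [422.8, -344.4]]
  len 30.9 dir -81.0
  len 200.1 dir -172.8
  len 38.0 dir 99.8
[ 525.71062472 -352.23941911   65.        ]
short [[573.0, -257.0], [575.1, -285.3], [437.0, -298.0], [433.8, -263.9]]
  len 28.3 dir -85.8
  len 138.7 dir -174.8
  len 34.2 dir 95.3
sq [[570.5, -415.7], [574.6, -443.3], [482.8, -455.7], [474.8, -423.9]]
  len 28.0 dir -81.5
  len 92.6 dir -172.3
  len 32.8 dir 104.2
sorter base [[612.1, -221.1], [640.5, -471.9], [416.2, -494.0], [389.5, -243.8]]
  len 252.4 dir -83.5
  len 225.4 dir -174.4
  len 251.6 dir 96.1
[ 514.58047163 -357.6806681     5.        ]
309.70691628693146 316.5392194218234 201.372992098974 [[-0.001, -0.958, -0.288, 81.017], [1.0, -0.0, -0.001, 0.805], [0.001, -0.288, 0.958, -170.478], [0.0, 0.0, 0.0, 1.0]]
```

```bash
cat > plan.py <<'E'
import sys, json
from h import *
# plan.py x y z roll pitch yaw n grip : rows from measured pose to target
def rows(p,q,n,gr,s=None):
    s=s or env.state(); p0=np.array(s['ee_pos']); r0=R.from_euler('xyz',s['ee_rot'],degrees=True); r1=R.from_euler('xyz',q,degrees=True)
    rv=(r0.inv()*r1).as_rotvec(); step=R.from_rotvec(rv/n); d=(np.array(p)-p0)/n; out=[]; r=r0
    for i in range(n):
        t=r.inv().apply(d)/500; w=np.degrees(rv/n)/30
        out.append(dict(zip(['tx','ty','tz','rx','ry','rz'],[round(float(v),3) for v in [*t,*w]]))|{'gripper':gr}); r=r*step
    return out
if __name__=='__main__':
    a=[float(v) for v in sys.argv[1:]]
    o=rows(a[:3],a[3:6],int(a[6]),a[7])
    if len(o)>2 and all(o[0]==x for x in o): print(len(o),'x',json.dumps(o[0]))
    else: print(json.dumps(o))
E
python3 plan.py 300 350 320 180 0 105 7 -0.35
```

```text
[{"tx": -0.054, "ty": -0.044, "tz": -0.03, "rx": -0.0, "ry": 0.0, "rz": 0.279, "gripper": -0.35}, {"tx": -0.06, "ty": -0.036, "tz": -0.03, "rx": -0.0, "ry": 0.0, "rz": 0.279, "gripper": -0.35}, {"tx": -0.064, "ty": -0.027, "tz": -0.03, "rx": -0.0, "ry": 0.0, "rz": 0.279, "gripper": -0.35}, {"tx": -0.068, "ty": -0.017, "tz": -0.03, "rx": -0.0, "ry": 0.0, "rz": 0.279, "gripper": -0.35}, {"tx": -0.069, "ty": -0.007, "tz": -0.03, "rx": -0.0, "ry": 0.0, "rz": 0.279, "gripper": -0.35}, {"tx": -0.07, "ty": 0.003, "tz": -0.03, "rx": -0.0, "ry": 0.0, "rz": 0.279, "gripper": -0.35}, {"tx": -0.068, "ty": 0.013, "tz": -0.03, "rx": -0.0, "ry": 0.0, "rz": 0.279, "gripper": -0.35}]
```

Call:
send_rows:
  motion:
    - {"tx": -0.054,"ty": -0.044,"tz": -0.03,"rz": 0.279,"gripper": -0.35}
    - {"tx": -0.06,"ty": -0.036,"tz": -0.03,"rz": 0.279,"gripper": -0.35}
    - {"tx": -0.064,"ty": -0.027,"tz": -0.03,"rz": 0.279,"gripper": -0.35}
    - {"tx": -0.068,"ty": -0.017,"tz": -0.03,"rz": 0.279,"gripper": -0.35}
    - {"tx": -0.069,"ty": -0.007,"tz": -0.03,"rz": 0.279,"gripper": -0.35}
    - {"tx": -0.07,"ty": 0.003,"tz": -0.03,"rz": 0.279,"gripper": -0.35}
    - {"tx": -0.068,"ty": 0.013,"tz": -0.03,"rz": 0.279,"gripper": -0.35}
    - {"gripper": -0.35}
    - {"gripper": -0.35}

```text
invalid input at $.motion[0]: expected keys tx, ty, tz, rx, ry, rz, gripper
```

```bash
python3 plan.py 515 -350 240 180 0 7.4 17 -0.35
```

```text
[{"tx": -0.07, "ty": -0.09, "tz": -0.003, "rx": -0.0, "ry": 0.0, "rz": 0.306, "gripper": -0.35}, {"tx": -0.083, "ty": -0.078, "tz": -0.003, "rx": -0.0, "ry": 0.0, "rz": 0.306, "gripper": -0.35}, {"tx": -0.095, "ty": -0.063, "tz": -0.003, "rx": -0.0, "ry": 0.0, "rz": 0.306, "gripper": -0.35}, {"tx": -0.103, "ty": -0.047, "tz": -0.003, "rx": -0.0, "ry": 0.0, "rz": 0.306, "gripper": -0.35}, {"tx": -0.11, "ty": -0.03, "tz": -0.003, "rx": -0.0, "ry": 0.0, "rz": 0.306, "gripper": -0.35}, {"tx": -0.113, "ty": -0.012, "tz": -0.003, "rx": -0.0, "ry": 0.0, "rz": 0.306, "gripper": -0.35}, {"tx": -0.114, "ty": 0.006, "tz": -0.003, "rx": -0.0, "ry": 0.0, "rz": 0.306, "gripper": -0.35}, {"tx": -0.111, "ty": 0.024, "tz": -0.003, "rx": -0.0, "ry": 0.0, "rz": 0.306, "gripper": -0.35}, {"tx": -0.106, "ty": 0.041, "tz": -0.003, "rx": -0.0, "ry": 0.0, "rz": 0.306, "gripper": -0.35}, {"tx": -0.098, "ty": 0.058, "tz": -0.003, "rx": -0.0, "ry": 0.0, "rz": 0.306, "gripper": -0.35}, {"tx": -0.088, "ty": 0.073, "tz": -0.003, "rx": -0.0, "ry": 0.0, "rz": 0.306, "gripper": -0.35}, {"tx": -0.075, "ty": 0.086, "tz": -0.003, "rx": -0.0, "ry": 0.0, "rz": 0.306, "gripper": -0.35}, {"tx": -0.06, "ty": 0.097, "tz": -0.003, "rx": -0.0, "ry": 0.0, "rz": 0.306, "gripper": -0.35}, {"tx": -0.044, "ty": 0.105, "tz": -0.003, "rx": -0.0, "ry": 0.0, "rz": 0.306, "gripper": -0.35}, {"tx": -0.027, "ty": 0.111, "tz": -0.003, "rx": -0.0, "ry": 0.0, "rz": 0.306, "gripper": -0.35}, {"tx": -0.009, "ty": 0.114, "tz": -0.003, "rx": -0.0, "ry": 0.0, "rz": 0.306, "gripper": -0.35}, {"tx": 0.009, "ty": 0.113, "tz": -0.003, "rx": -0.0, "ry": 0.0, "rz": 0.306, "gripper": -0.35}]
```

Call:
send_rows:
  motion:
    - {"tx": -0.054,"ty": -0.044,"tz": -0.03,"rx": 0,"ry": 0,"rz": 0.279,"gripper": -0.35}
    - {"tx": -0.06,"ty": -0.036,"tz": -0.03,"rx": 0,"ry": 0,"rz": 0.279,"gripper": -0.35}
    - {"tx": -0.064,"ty": -0.027,"tz": -0.03,"rx": 0,"ry": 0,"rz": 0.279,"gripper": -0.35}
    - {"tx": -0.068,"ty": -0.017,"tz": -0.03,"rx": 0,"ry": 0,"rz": 0.279,"gripper": -0.35}
    - {"tx": -0.069,"ty": -0.007,"tz": -0.03,"rx": 0,"ry": 0,"rz": 0.279,"gripper": -0.35}
    - {"tx": -0.07,"ty": 0.003,"tz": -0.03,"rx": 0,"ry": 0,"rz": 0.279,"gripper": -0.35}
    - {"tx": -0.068,"ty": 0.013,"tz": -0.03,"rx": 0,"ry": 0,"rz": 0.279,"gripper": -0.35}
    - {"tx": 0,"ty": 0,"tz": 0,"rx": 0,"ry": 0,"rz": 0,"gripper": -0.35}

```text
time_s: 1.25
ee_pos: [301.0, 348.9, 320.2]
ee_rot: [179.9, -0.1, 104.8]
force: [0.0, -0.2, 0.2]
gripper_width: 61.3
gripper_force: 0.0
```

```bash
python3 plan.py 515 -350 240 180 0 7.4 14 -0.35; python3 -c "
from h import *; print(env.state()['qpos'])"
```

```text
[{"tx": -0.104, "ty": 0.004, "tz": 0.011, "rx": 0.0, "ry": -0.0, "rz": 0.232, "gripper": -0.35}, {"tx": -0.103, "ty": 0.017, "tz": 0.011, "rx": 0.0, "ry": -0.0, "rz": 0.232, "gripper": -0.35}, {"tx": -0.1, "ty": 0.029, "tz": 0.011, "rx": 0.0, "ry": -0.0, "rz": 0.232, "gripper": -0.35}, {"tx": -0.096, "ty": 0.041, "tz": 0.011, "rx": 0.0, "ry": -0.0, "rz": 0.232, "gripper": -0.35}, {"tx": -0.09, "ty": 0.052, "tz": 0.011, "rx": 0.0, "ry": -0.0, "rz": 0.232, "gripper": -0.35}, {"tx": -0.083, "ty": 0.063, "tz": 0.011, "rx": 0.0, "ry": -0.0, "rz": 0.232, "gripper": -0.35}, {"tx": -0.075, "ty": 0.072, "tz": 0.011, "rx": 0.0, "ry": -0.0, "rz": 0.232, "gripper": -0.35}, {"tx": -0.066, "ty": 0.081, "tz": 0.011, "rx": 0.0, "ry": -0.0, "rz": 0.232, "gripper": -0.35}, {"tx": -0.056, "ty": 0.088, "tz": 0.011, "rx": 0.0, "ry": -0.0, "rz": 0.232, "gripper": -0.35}, {"tx": -0.044, "ty": 0.094, "tz": 0.011, "rx": 0.0, "ry": -0.0, "rz": 0.232, "gripper": -0.35}, {"tx": -0.033, "ty": 0.099, "tz": 0.011, "rx": 0.0, "ry": -0.0, "rz": 0.232, "gripper": -0.35}, {"tx": -0.02, "ty": 0.102, "tz": 0.011, "rx": 0.0, "ry": -0.0, "rz": 0.232, "gripper": -0.35}, {"tx": -0.008, "ty": 0.104, "tz": 0.011, "rx": 0.0, "ry": -0.0, "rz": 0.232, "gripper": -0.35}, {"tx": 0.005, "ty": 0.104, "tz": 0.011, "rx": 0.0, "ry": -0.0, "rz": 0.232, "gripper": -0.35}]
[ 4.77938854e+01  4.71286709e+00  9.20634334e+01 -1.40434629e-02
  8.30627687e+01  3.29775031e+01]
```

Call:
send_rows:
  motion:
    - {"tx": -0.104,"ty": 0.004,"tz": 0.011,"rx": 0,"ry": 0,"rz": 0.232,"gripper": -0.35}
    - {"tx": -0.103,"ty": 0.017,"tz": 0.011,"rx": 0,"ry": 0,"rz": 0.232,"gripper": -0.35}
    - {"tx": -0.1,"ty": 0.029,"tz": 0.011,"rx": 0,"ry": 0,"rz": 0.232,"gripper": -0.35}
    - {"tx": -0.096,"ty": 0.041,"tz": 0.011,"rx": 0,"ry": 0,"rz": 0.232,"gripper": -0.35}
    - {"tx": -0.09,"ty": 0.052,"tz": 0.011,"rx": 0,"ry": 0,"rz": 0.232,"gripper": -0.35}
    - {"tx": -0.083,"ty": 0.063,"tz": 0.011,"rx": 0,"ry": 0,"rz": 0.232,"gripper": -0.35}
    - {"tx": -0.075,"ty": 0.072,"tz": 0.011,"rx": 0,"ry": 0,"rz": 0.232,"gripper": -0.35}
    - {"tx": -0.066,"ty": 0.081,"tz": 0.011,"rx": 0,"ry": 0,"rz": 0.232,"gripper": -0.35}
    - {"tx": -0.056,"ty": 0.088,"tz": 0.011,"rx": 0,"ry": 0,"rz": 0.232,"gripper": -0.35}
    - {"tx": -0.044,"ty": 0.094,"tz": 0.011,"rx": 0,"ry": 0,"rz": 0.232,"gripper": -0.35}
    - {"tx": -0.033,"ty": 0.099,"tz": 0.011,"rx": 0,"ry": 0,"rz": 0.232,"gripper": -0.35}
    - {"tx": -0.02,"ty": 0.102,"tz": 0.011,"rx": 0,"ry": 0,"rz": 0.232,"gripper": -0.35}

```text
time_s: 2.75
ee_pos: [485.2, -248.0, 251.9]
ee_rot: [-179.9, -0.0, 21.3]
force: [-0.1, 1.2, 0.1]
gripper_width: 61.3
gripper_force: 0.0
```

Call:
send_rows:
  motion:
    - {"tx": -0.008,"ty": 0.104,"tz": 0.011,"rx": 0,"ry": 0,"rz": 0.232,"gripper": -0.35}
    - {"tx": 0.005,"ty": 0.104,"tz": 0.011,"rx": 0,"ry": 0,"rz": 0.232,"gripper": -0.35}
    - {"tx": 0,"ty": 0,"tz": 0,"rx": 0,"ry": 0,"rz": 0,"gripper": -0.35}
    - {"tx": 0,"ty": 0,"tz": 0,"rx": 0,"ry": 0,"rz": 0,"gripper": -0.35}

```text
time_s: 3.25
ee_pos: [515.3, -345.7, 240.9]
ee_rot: [-179.9, 0.1, 7.6]
force: [0.2, 0.2, -0.3]
gripper_width: 61.5
gripper_force: 0.0
```

```bash
cat >> h.py <<'E'
def wcast(g,px,z):
    px=np.atleast_2d(np.array(px,float)); u=px-[g['cx'],g['cy']]; r=np.hypot(*u.T); th=r/g['f']
    d=np.c_[u/r[:,None]*np.sin(th)[:,None],np.cos(th)]
    Rt=R.from_euler('xyz',g['s']['ee_rot'],degrees=True).as_matrix(); T=np.array(g['T_tool_cam'])
    d=d@(Rt@T[:3,:3]).T; o=Rt@T[:3,3]+np.array(g['s']['ee_pos'])
    return o+d*((z-o[2])/d[:,2])[:,None]
E
python3 -c "
from h import *; g=grab('wrist','w1'); print(g['s']['ee_pos'],g['s']['ee_rot'])"
```

```text
[ 515.25115075 -345.68952399  240.93021363] [-1.79878608e+02  5.89760708e-02  7.64081119e+00]
```

View pics/w1.png

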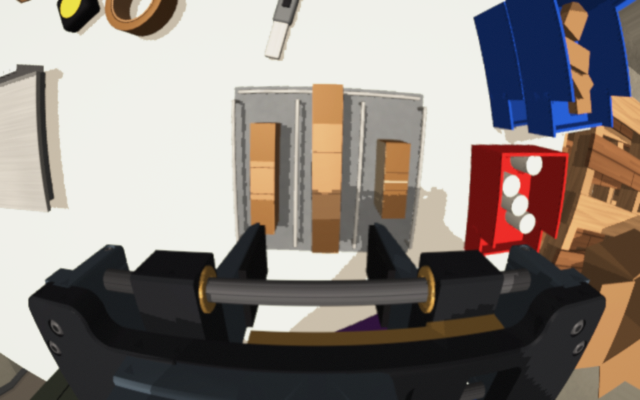

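The wrist view shows the long carton between the fingers, with its top face spanning (312–343, 85) to (312–339, 252) and the smaller cartons on either side.

```bash
python3 - <<'E'
from m import *
g=grab('wrist')
for c in brown(g,(240,75,415,258)):
    r=cv2.minAreaRect(c); b=cv2.boxPoints(r); x,y,w,h=cv2.boundingRect(c)
    z=65 if h>140 else 55 if h>90 else 63
    P=wcast(g,b,z); s=np.linalg.norm(P-np.roll(P,1,0),axis=1); e=P-np.roll(P,1,0); k=np.argmax(s)
    print(b.round().tolist(),P.mean(0).round(1),s.round(1),np.degrees(np.arctan2(e[k,1],e[k,0])))
    m=(c[:,0,:]); 
    if z==65:
        for row in(95,130,170,210,245):
            q=m[abs(m[:,1]-row)<1][:,0]; W=wcast(g,[(q.min(),row),(q.max()+1,row)],65); print(row,q.min(),q.max(),W[:,:2].round(1).tolist())
E
```

```text
[[379.0, 140.0], [410.0, 140.0], [410.0, 218.0], [379.0, 218.0]] [ 531.3 -436.4   63. ] [94.2 37.1 96.  39.6] -168.06039778256834
[[250.0, 123.0], [279.0, 123.0], [279.0, 234.0], [250.0, 234.0]] [ 507.8 -282.6   55. ] [138.2  34.  136.6  37.3] 4.5915390529472635
[[309.0, 251.0], [313.0, 84.0], [344.0, 85.0], [340.0, 252.0]] [ 529.4 -354.8   65. ] [ 38.  199.6  33.6 200.2] -172.52760131437736
95 313 343 [[614.3, -327.9], [619.1, -361.7]]
130 313 342 [[575.3, -333.0], [580.0, -366.1]]
170 312 341 [[530.0, -337.8], [534.6, -371.8]]
210 312 340 [[482.4, -344.0], [487.0, -378.0]]
245 312 338 [[437.4, -349.8], [441.7, -382.8]]
```

```bash
python3 plan.py 528 -354.3 100 180 0 7.1 5 -0.35
```

```text
5 x {"tx": 0.005, "ty": 0.004, "tz": 0.057, "rx": -0.0, "ry": -0.0, "rz": 0.004, "gripper": -0.35}
```

Call:
send_rows:
  motion:
    - {"tx": 0.005,"ty": 0.004,"tz": 0.057,"rx": 0,"ry": 0,"rz": 0.004,"gripper": -0.35}
    - {"tx": 0.005,"ty": 0.004,"tz": 0.057,"rx": 0,"ry": 0,"rz": 0.004,"gripper": -0.35}
    - {"tx": 0.005,"ty": 0.004,"tz": 0.057,"rx": 0,"ry": 0,"rz": 0.004,"gripper": -0.35}
    - {"tx": 0.005,"ty": 0.004,"tz": 0.057,"rx": 0,"ry": 0,"rz": 0.004,"gripper": -0.35}
    - {"tx": 0.005,"ty": 0.004,"tz": 0.057,"rx": 0,"ry": 0,"rz": 0.004,"gripper": -0.35}
    - {"tx": 0,"ty": 0,"tz": 0,"rx": 0,"ry": 0,"rz": 0,"gripper": -0.35}
    - {"tx": 0,"ty": 0,"tz": 0.03,"rx": 0,"ry": 0,"rz": 0,"gripper": -0.35}
    - {"tx": 0,"ty": 0,"tz": 0.03,"rx": 0,"ry": 0,"rz": 0,"gripper": -0.35}
    - {"tx": 0,"ty": 0,"tz": 0.03,"rx": 0,"ry": 0,"rz": 0,"gripper": -0.35}
    - {"tx": 0,"ty": 0,"tz": 0.03,"rx": 0,"ry": 0,"rz": 0,"gripper": -0.35}
    - {"tx": 0,"ty": 0,"tz": 0,"rx": 0,"ry": 0,"rz": 0,"gripper": -0.35}

```text
time_s: 4.72
ee_pos: [527.8, -354.5, 37.6]
ee_rot: [-179.9, 0.1, 6.9]
force: [0.3, 0.5, -0.5]
gripper_width: 61.8
gripper_force: 0.0
```

Call:
send_rows:
  motion:
    - {"tx": 0,"ty": 0,"tz": 0,"rx": 0,"ry": 0,"rz": 0,"gripper": 1}
    - {"tx": 0,"ty": 0,"tz": 0,"rx": 0,"ry": 0,"rz": 0,"gripper": 1}
    - {"tx": 0,"ty": 0,"tz": 0,"rx": 0,"ry": 0,"rz": 0,"gripper": 1}
    - {"tx": 0,"ty": 0,"tz": 0,"rx": 0,"ry": 0,"rz": 0,"gripper": 1}
    - {"tx": 0,"ty": 0,"tz": 0,"rx": 0,"ry": 0,"rz": 0,"gripper": 1}
  grip_force: 35

```text
time_s: 5.35
ee_pos: [529.0, -355.2, 39.9]
ee_rot: [180.0, -0.0, 6.9]
force: [0.9, 0.7, 3.0]
gripper_width: 33.8
gripper_force: 34.9
```

Call:
send_rows:
  motion:
    - {"tx": 0,"ty": 0,"tz": -0.03,"rx": 0,"ry": 0,"rz": 0,"gripper": 1}
    - {"tx": 0,"ty": 0,"tz": -0.06,"rx": 0,"ry": 0,"rz": 0,"gripper": 1}
    - {"tx": 0,"ty": 0,"tz": -0.06,"rx": 0,"ry": 0,"rz": 0,"gripper": 1}
    - {"tx": 0,"ty": 0,"tz": -0.06,"rx": 0,"ry": 0,"rz": 0,"gripper": 1}
    - {"tx": 0,"ty": 0,"tz": -0.03,"rx": 0,"ry": 0,"rz": 0,"gripper": 1}
    - {"tx": 0,"ty": 0,"tz": 0,"rx": 0,"ry": 0,"rz": 0,"gripper": 1}

```text
time_s: 6.1
ee_pos: [529.2, -355.4, 160.4]
ee_rot: [179.9, -0.1, 6.9]
force: [0.3, -1.0, -1.9]
gripper_width: 33.8
gripper_force: 34.9
```

Call:
send_rows:
  motion:
    - {"tx": 0.003,"ty": -0.04,"tz": 0,"rx": 0,"ry": 0,"rz": 0,"gripper": 1}
    - {"tx": 0.003,"ty": -0.07,"tz": 0,"rx": 0,"ry": 0,"rz": 0,"gripper": 1}
    - {"tx": 0.003,"ty": -0.075,"tz": 0,"rx": 0,"ry": 0,"rz": 0,"gripper": 1}
    - {"tx": 0.003,"ty": -0.075,"tz": 0,"rx": 0,"ry": 0,"rz": 0,"gripper": 1}
    - {"tx": 0.003,"ty": -0.075,"tz": 0,"rx": 0,"ry": 0,"rz": 0,"gripper": 1}
    - {"tx": 0.003,"ty": -0.075,"tz": 0,"rx": 0,"ry": 0,"rz": 0,"gripper": 1}
    - {"tx": 0.003,"ty": -0.075,"tz": 0,"rx": 0,"ry": 0,"rz": 0,"gripper": 1}
    - {"tx": 0.003,"ty": -0.075,"tz": 0,"rx": 0,"ry": 0,"rz": 0,"gripper": 1}
    - {"tx": 0.003,"ty": -0.07,"tz": 0,"rx": 0,"ry": 0,"rz": 0,"gripper": 1}
    - {"tx": 0.003,"ty": -0.06,"tz": 0,"rx": 0,"ry": 0,"rz": 0,"gripper": 1}
    - {"tx": 0,"ty": 0,"tz": 0,"rx": 0,"ry": 0,"rz": 0,"gripper": 1}

```text
time_s: 7.48
ee_pos: [500.1, -8.4, 158.2]
ee_rot: [-179.9, 0.2, 7.1]
force: [0.2, 0.1, -2.3]
gripper_width: 33.9
gripper_force: 34.9
```

Call:
send_rows:
  motion:
    - {"tx": 0,"ty": 0,"tz": 0,"rx": 0.25,"ry": 0,"rz": 0,"gripper": 1}
    - {"tx": 0,"ty": 0,"tz": 0,"rx": 0.25,"ry": 0,"rz": 0,"gripper": 1}
    - {"tx": 0,"ty": 0,"tz": 0,"rx": 0.25,"ry": 0,"rz": 0,"gripper": 1}
    - {"tx": 0,"ty": 0,"tz": 0,"rx": 0.25,"ry": 0,"rz": 0,"gripper": 1}
    - {"tx": 0,"ty": 0,"tz": 0,"rx": 0.25,"ry": 0,"rz": 0,"gripper": 1}
    - {"tx": 0,"ty": 0,"tz": 0,"rx": 0.25,"ry": 0,"rz": 0,"gripper": 1}
    - {"tx": 0,"ty": 0,"tz": 0,"rx": 0,"ry": 0,"rz": 0,"gripper": 1}
    - {"tx": 0,"ty": 0,"tz": 0,"rx": 0,"ry": 0,"rz": 0,"gripper": 1}

```text
time_s: 8.48
ee_pos: [501.8, -10.8, 159.3]
ee_rot: [-135.1, 0.0, 6.9]
force: [0.3, 0.1, -1.9]
gripper_width: 33.6
gripper_force: 34.9
```

```bash
python3 -c "
from h import *; s=env.state(); print(s['ee_pos'],s['ee_rot'],s['qpos']); grab('scene','s1')"
```

```text
[501.77223021 -10.83091639 159.30098913] [-1.35098174e+02  2.13780617e-02  6.94154981e+00] [-26.00703136  26.82252957 100.22952189  36.62243587  83.09602212
  42.44181619]
```

View pics/s1.png

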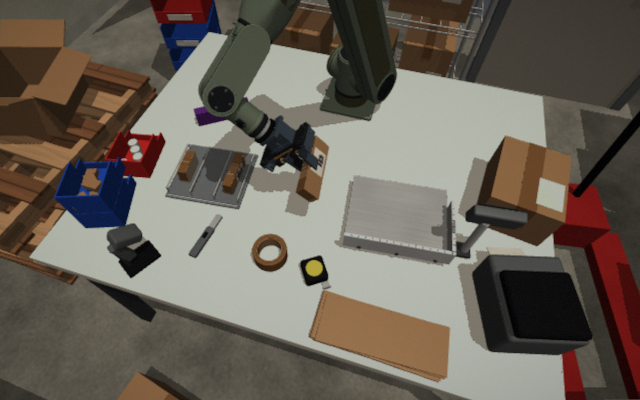

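The carton is held tilted at (312,170) with its label facing up. The other parcels are undisturbed. I'll lower it until its edge touches the bench.

Call:
send_rows:
  motion:
    - {"tx": 0,"ty": 0.035,"tz": 0.035,"rx": 0,"ry": 0,"rz": 0,"gripper": 1}
    - {"tx": 0,"ty": 0.035,"tz": 0.035,"rx": 0,"ry": 0,"rz": 0,"gripper": 1}
    - {"tx": 0,"ty": 0.035,"tz": 0.035,"rx": 0,"ry": 0,"rz": 0,"gripper": 1}
    - {"tx": 0,"ty": 0.035,"tz": 0.035,"rx": 0,"ry": 0,"rz": 0,"gripper": 1}
    - {"tx": 0,"ty": 0.012,"tz": 0.012,"rx": 0,"ry": 0,"rz": 0,"gripper": 1}
    - {"tx": 0,"ty": 0.012,"tz": 0.012,"rx": 0,"ry": 0,"rz": 0,"gripper": 1}
    - {"tx": 0,"ty": 0.006,"tz": 0.006,"rx": 0,"ry": 0,"rz": 0,"gripper": 1}
    - {"tx": 0,"ty": 0,"tz": 0,"rx": 0,"ry": 0,"rz": 0,"gripper": 1}
    - {"tx": 0,"ty": 0,"tz": 0,"rx": 0,"ry": 0,"rz": 0,"gripper": 1}

```text
time_s: 9.65
ee_pos: [502.3, -11.0, 39.6]
ee_rot: [-135.0, -0.0, 6.9]
force: [-0.5, -0.1, -0.6]
gripper_width: 34.1
gripper_force: 34.9
```

Call:
send_rows:
  motion:
    - {"tx": 0,"ty": 0,"tz": 0,"rx": 0,"ry": 0,"rz": 0,"gripper": -0.25}
    - {"tx": 0,"ty": 0,"tz": 0,"rx": 0,"ry": 0,"rz": 0,"gripper": -0.25}
    - {"tx": 0,"ty": 0,"tz": 0,"rx": 0,"ry": 0,"rz": 0,"gripper": -0.25}
    - {"tx": 0,"ty": 0,"tz": -0.02,"rx": 0,"ry": 0,"rz": 0,"gripper": -0.25}
    - {"tx": 0,"ty": 0,"tz": -0.04,"rx": 0,"ry": 0,"rz": 0,"gripper": -0.25}
    - {"tx": 0,"ty": 0,"tz": -0.06,"rx": 0,"ry": 0,"rz": 0,"gripper": -0.25}
    - {"tx": 0,"ty": 0,"tz": -0.06,"rx": 0,"ry": 0,"rz": 0,"gripper": -0.25}
    - {"tx": 0,"ty": 0,"tz": -0.06,"rx": 0,"ry": 0,"rz": 0,"gripper": -0.25}
    - {"tx": 0,"ty": 0,"tz": -0.06,"rx": 0,"ry": 0,"rz": 0,"gripper": -1}
    - {"tx": 0,"ty": 0,"tz": 0,"rx": 0,"ry": 0,"rz": 0,"gripper": -1}

```text
time_s: 10.9
ee_pos: [515.8, -117.9, 146.6]
ee_rot: [-135.2, -0.2, 6.8]
force: [-0.3, 1.0, 0.3]
gripper_width: 73.9
gripper_force: 0.0
```

Call:
send_rows:
  motion:
    - {"tx": 0,"ty": 0,"tz": 0,"rx": -0.25,"ry": 0,"rz": 0,"gripper": -1}
    - {"tx": 0,"ty": 0,"tz": 0,"rx": -0.25,"ry": 0,"rz": 0,"gripper": -1}
    - {"tx": 0,"ty": 0,"tz": 0,"rx": -0.25,"ry": 0,"rz": 0,"gripper": -1}
    - {"tx": 0,"ty": 0,"tz": 0,"rx": -0.25,"ry": 0,"rz": 0,"gripper": -1}
    - {"tx": 0,"ty": 0,"tz": 0,"rx": -0.25,"ry": 0,"rz": 0,"gripper": -1}
    - {"tx": 0,"ty": 0,"tz": 0,"rx": -0.25,"ry": 0,"rz": 0,"gripper": -1}
    - {"tx": 0,"ty": 0,"tz": -0.1,"rx": 0,"ry": 0,"rz": 0,"gripper": -1}
    - {"tx": 0,"ty": 0,"tz": 0,"rx": 0,"ry": 0,"rz": 0,"gripper": -1}
    - {"tx": 0,"ty": 0,"tz": 0,"rx": 0,"ry": 0,"rz": 0,"gripper": -1}

```text
time_s: 12.02
ee_pos: [513.8, -115.5, 194.3]
ee_rot: [-179.9, 0.1, 7.0]
force: [-0.5, 0.3, -0.4]
gripper_width: 91.2
gripper_force: 0.0
```

```bash
python3 -c "
from h import *; g=grab('wrist','w2'); print(g['s']['ee_pos'],g['s']['ee_rot'])"
```

```text
[ 513.82339737 -115.5471589   194.26801655] [-1.79936917e+02  1.07856576e-01  6.96980612e+00]
```

View pics/w2.png

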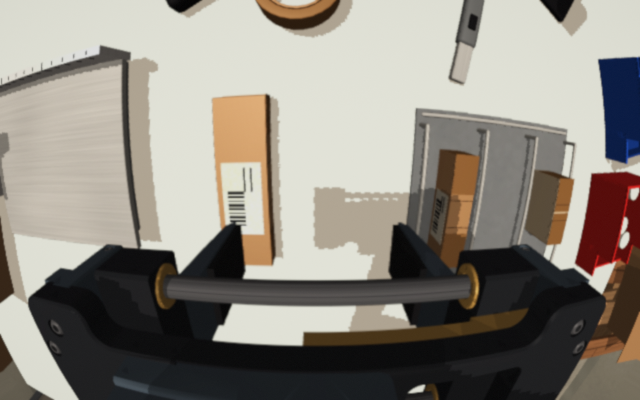

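The carton now lies label up, with its top face spanning (212,98), (266,95) and (270,264). I'll locate it, using the top view as well.

```bash
python3 - <<'E'
from h import *
g=grab('wrist')
L=wcast(g,[(212,98),(266,95),(270,264)],34); print(L[:,:2].round(1).tolist())
a,b,c=L[:,:2]; print(np.linalg.norm(a-b),np.linalg.norm(b-c),np.degrees(np.arctan2(*(b-c)[::-1])),(a+c)/2)
# scale right corner and fence end at wrist: pan right edge
print('fence end top inner-ish',wcast(g,[(128,58)],90)[:,:2], 'pan corner',wcast(g,[(138,247)],45)[:,:2])
E
python3 plan.py 520 -30 120 180 0 7 5 -1
```

```text
[[599.4, 9.4], [606.6, -50.4], [410.9, -70.9]]
60.2545214286275 196.7646311152738 5.9875423454110885 [505.17186994 -30.73675333]
fence end top inner-ish [[637.8020936  86.993453 ]] pan corner [[411.07552625 104.2685916 ]]
5 x {"tx": 0.007, "ty": -0.034, "tz": 0.029, "rx": -0.001, "ry": 0.001, "rz": -0.0, "gripper": -1.0}
```

Call:
send_rows:
  motion:
    - {"tx": 0,"ty": -0.043,"tz": 0.02,"rx": 0,"ry": 0,"rz": 0.017,"gripper": -1}
    - {"tx": 0.001,"ty": -0.043,"tz": 0.05,"rx": 0,"ry": 0,"rz": 0,"gripper": -1}
    - {"tx": 0.001,"ty": -0.042,"tz": 0.06,"rx": 0,"ry": 0,"rz": 0,"gripper": -1}
    - {"tx": 0,"ty": -0.042,"tz": 0.058,"rx": 0,"ry": 0,"rz": 0,"gripper": -1}
    - {"tx": 0,"ty": 0,"tz": 0,"rx": 0,"ry": 0,"rz": 0,"gripper": -1}
    - {"tx": 0,"ty": 0,"tz": 0.04,"rx": 0,"ry": 0,"rz": 0,"gripper": -1}
    - {"tx": 0,"ty": 0,"tz": 0.05,"rx": 0,"ry": 0,"rz": 0,"gripper": -1}
    - {"tx": 0,"ty": 0,"tz": 0.05,"rx": 0,"ry": 0,"rz": 0,"gripper": -1}
    - {"tx": 0,"ty": 0,"tz": 0.03,"rx": 0,"ry": 0,"rz": 0,"gripper": -1}
    - {"tx": 0,"ty": 0,"tz": 0.014,"rx": 0,"ry": 0,"rz": 0,"gripper": -1}
    - {"tx": 0,"ty": 0,"tz": 0,"rx": 0,"ry": 0,"rz": 0,"gripper": -1}

```text
time_s: 13.5
ee_pos: [506.4, -31.9, 9.4]
ee_rot: [180.0, -0.0, 6.4]
force: [0.8, -0.3, -0.3]
gripper_width: 91.1
gripper_force: 0.0
```

Call:
send_rows:
  motion:
    - {"tx": 0,"ty": 0,"tz": 0,"rx": 0,"ry": 0,"rz": 0,"gripper": 1}
    - {"tx": 0,"ty": 0,"tz": 0,"rx": 0,"ry": 0,"rz": 0,"gripper": 1}
    - {"tx": 0,"ty": 0,"tz": 0,"rx": 0,"ry": 0,"rz": 0,"gripper": 1}
    - {"tx": 0,"ty": 0,"tz": 0,"rx": 0,"ry": 0,"rz": 0,"gripper": 1}
    - {"tx": 0,"ty": 0,"tz": 0,"rx": 0,"ry": 0,"rz": 0,"gripper": 1}
  grip_force: 30

```text
time_s: 14.12
ee_pos: [506.3, -31.5, 9.6]
ee_rot: [-180.0, -0.0, 6.4]
force: [-0.7, 1.9, 3.3]
gripper_width: 59.8
gripper_force: 29.9
```

Call:
send_rows:
  motion:
    - {"tx": 0,"ty": 0,"tz": -0.03,"rx": 0,"ry": 0,"rz": 0,"gripper": 1}
    - {"tx": 0,"ty": 0,"tz": -0.06,"rx": 0,"ry": 0,"rz": 0,"gripper": 1}
    - {"tx": 0,"ty": 0,"tz": -0.06,"rx": 0,"ry": 0,"rz": 0,"gripper": 1}
    - {"tx": 0,"ty": 0,"tz": -0.06,"rx": 0,"ry": 0,"rz": 0,"gripper": 1}
    - {"tx": 0,"ty": 0,"tz": -0.05,"rx": 0,"ry": 0,"rz": 0,"gripper": 1}
    - {"tx": 0,"ty": 0,"tz": 0,"rx": 0,"ry": 0,"rz": 0,"gripper": 1}

```text
time_s: 14.88
ee_pos: [507.4, -31.7, 141.4]
ee_rot: [179.9, -0.3, 6.4]
force: [1.2, 0.5, -1.6]
gripper_width: 59.6
gripper_force: 29.9
```

```bash
python3 plan.py 545.6 309.7 140 180 0 68.7 10 1
```

```text
[{"tx": 0.015, "ty": -0.067, "tz": 0.0, "rx": 0.001, "ry": -0.001, "rz": -0.208, "gripper": 1.0}, {"tx": 0.022, "ty": -0.065, "tz": 0.0, "rx": 0.001, "ry": -0.001, "rz": -0.208, "gripper": 1.0}, {"tx": 0.029, "ty": -0.062, "tz": 0.0, "rx": 0.001, "ry": -0.001, "rz": -0.208, "gripper": 1.0}, {"tx": 0.036, "ty": -0.059, "tz": 0.0, "rx": 0.001, "ry": -0.001, "rz": -0.208, "gripper": 1.0}, {"tx": 0.042, "ty": -0.054, "tz": 0.0, "rx": 0.001, "ry": -0.001, "rz": -0.208, "gripper": 1.0}, {"tx": 0.048, "ty": -0.049, "tz": 0.0, "rx": 0.001, "ry": -0.001, "rz": -0.208, "gripper": 1.0}, {"tx": 0.053, "ty": -0.044, "tz": 0.0, "rx": 0.001, "ry": -0.001, "rz": -0.208, "gripper": 1.0}, {"tx": 0.057, "ty": -0.038, "tz": 0.0, "rx": 0.001, "ry": -0.001, "rz": -0.208, "gripper": 1.0}, {"tx": 0.061, "ty": -0.032, "tz": 0.0, "rx": 0.001, "ry": -0.001, "rz": -0.208, "gripper": 1.0}, {"tx": 0.064, "ty": -0.025, "tz": 0.0, "rx": 0.001, "ry": -0.001, "rz": -0.208, "gripper": 1.0}]
```

Call:
send_rows:
  motion:
    - {"tx": 0.015,"ty": -0.067,"tz": 0,"rx": 0,"ry": 0,"rz": -0.208,"gripper": 1}
    - {"tx": 0.022,"ty": -0.065,"tz": 0,"rx": 0,"ry": 0,"rz": -0.208,"gripper": 1}
    - {"tx": 0.029,"ty": -0.062,"tz": 0,"rx": 0,"ry": 0,"rz": -0.208,"gripper": 1}
    - {"tx": 0.036,"ty": -0.059,"tz": 0,"rx": 0,"ry": 0,"rz": -0.208,"gripper": 1}
    - {"tx": 0.042,"ty": -0.054,"tz": 0,"rx": 0,"ry": 0,"rz": -0.208,"gripper": 1}
    - {"tx": 0.048,"ty": -0.049,"tz": 0,"rx": 0,"ry": 0,"rz": -0.208,"gripper": 1}
    - {"tx": 0.053,"ty": -0.044,"tz": 0,"rx": 0,"ry": 0,"rz": -0.208,"gripper": 1}
    - {"tx": 0.057,"ty": -0.038,"tz": 0,"rx": 0,"ry": 0,"rz": -0.208,"gripper": 1}
    - {"tx": 0.061,"ty": -0.032,"tz": 0,"rx": 0,"ry": 0,"rz": -0.208,"gripper": 1}
    - {"tx": 0.064,"ty": -0.025,"tz": 0,"rx": 0,"ry": 0,"rz": -0.208,"gripper": 1}
    - {"tx": 0,"ty": 0,"tz": 0,"rx": 0,"ry": 0,"rz": 0,"gripper": 1}
    - {"tx": 0,"ty": 0,"tz": 0,"rx": 0,"ry": 0,"rz": 0,"gripper": 1}

```text
time_s: 16.38
ee_pos: [542.6, 309.0, 137.9]
ee_rot: [-179.9, 0.2, 68.8]
force: [0.6, -0.4, -1.7]
gripper_width: 59.6
gripper_force: 29.9
```

```bash
python3 - <<'E'
from h import *
s=env.state(); print(s['ee_pos'],s['ee_rot'],s['qpos'].round(1))
g=grab('wrist'); t=grab('top')
a=cv2.resize(t['frame'][130:235,180:310],(520,420),interpolation=cv2.INTER_CUBIC)
v=np.vstack([cv2.copyMakeBorder(a,0,0,0,120,cv2.BORDER_CONSTANT),g['frame']])
v=cv2.resize(v,None,fx=.73,fy=.73); cv2.imwrite('pics/c3.png',v[:,:,::-1]); print(v.shape)
E
```

```text
[542.64790929 308.98178486 137.9247085 ] [-1.79903403e+02  1.50876260e-01  6.88088836e+01] [28.6 25.9 89.2 -0.  65.2 49.8]
(599, 467, 3)
```

View pics/c3.png

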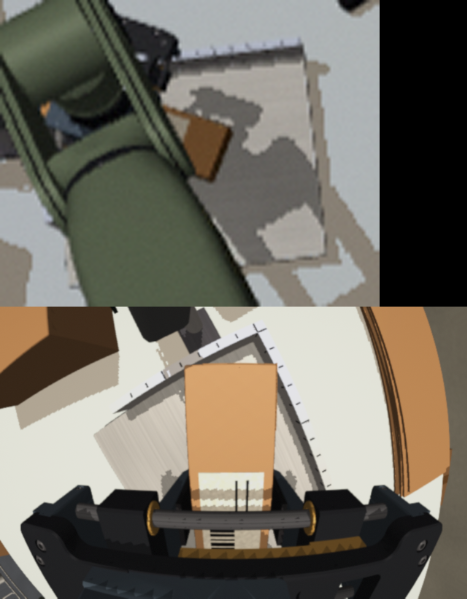

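The wrist view shows the held carton with its far end at display (185–276, 364), and the fence corner just beyond at about (257,342). I'll check the corner against this view.

```bash
python3 - <<'E'
from h import *
g=grab('wrist')
P=lambda u,v:(u/.73,v/.73-420)
for n,p,z in [('corner top',P(257,342),90),('stop left end',P(118,411),90),('fence far',P(322,485),90),('carton L',P(185,366),163),('carton R',P(276,365),163)]: print(n,np.round(p),wcast(g,p,z)[0].round(1))
c=g['frame'][20:90,300:400]; cv2.imwrite('pics/c4.png',cv2.resize(c,(700,490),interpolation=cv2.INTER_CUBIC)[:,:,::-1])
E
```

```text
corner top [352.  48.] [613.  418.3  90. ]
stop left end [162. 143.] [455.6 410.7  90. ]
fence far [441. 244.] [631.8 252.   90. ]
carton L [253.  81.] [551.5 409.7 163. ]
carton R [378.  80.] [606.  389.1 163. ]
```

View pics/c4.png

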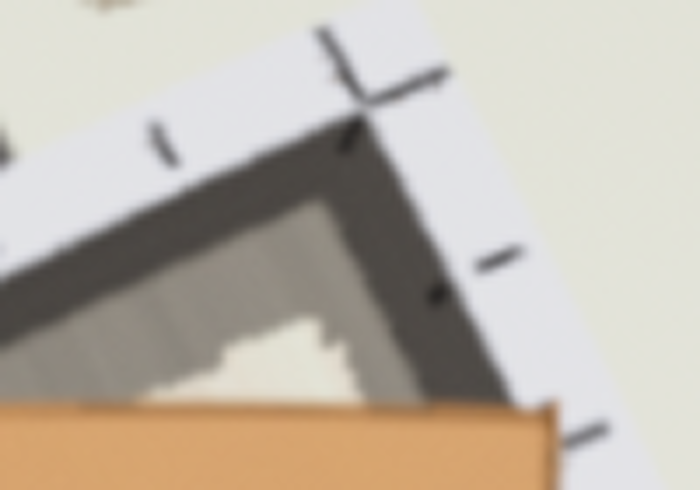

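In the zoom, the fence's inner corner is sharp: top at (352,36) and pan level at (346,48.5). The carton's right end corner is at (379,78).

```bash
python3 - <<'E'
from h import *
g=grab('wrist'); s=g['s']; print(s['ee_pos'])
c=lambda u,v:(u/7+300-.4,v/7+20-.4)
for n,p,z in [('top',c(365,112),90),('pan',c(320,200),45),('fence2',c(510,405),90),('stop2',c(0,282),90),('cR',c(556,408),162),('cL',(253,80),162)]: print(n,wcast(g,p,z)[0].round(1))
E
```

```text
[543.2556272  308.65918662 138.95491235]
top [616.6 427.4  90. ]
pan [616.  427.2  45. ]
fence2 [619.2 394.   90. ]
stop2 [576.1 423.5  90. ]
cR [607.3 390.  162. ]
cL [551.5 410.7 162. ]
```

Call:
send_rows:
  motion:
    - {"tx": 0.007,"ty": 0.003,"tz": 0,"rx": 0,"ry": 0,"rz": 0,"gripper": 1}
    - {"tx": 0.007,"ty": 0.003,"tz": 0,"rx": 0,"ry": 0,"rz": 0,"gripper": 1}
    - {"tx": 0,"ty": 0,"tz": 0.04,"rx": 0,"ry": 0,"rz": 0,"gripper": 1}
    - {"tx": 0,"ty": 0,"tz": 0.04,"rx": 0,"ry": 0,"rz": 0,"gripper": 1}
    - {"tx": 0,"ty": 0,"tz": 0.04,"rx": 0,"ry": 0,"rz": 0,"gripper": 1}
    - {"tx": 0,"ty": 0,"tz": 0.025,"rx": 0,"ry": 0,"rz": 0,"gripper": 1}
    - {"tx": 0,"ty": 0,"tz": 0.01,"rx": 0,"ry": 0,"rz": 0,"gripper": 1}
    - {"tx": 0,"ty": 0,"tz": 0.008,"rx": 0,"ry": 0,"rz": 0,"gripper": 1}
    - {"tx": 0,"ty": 0,"tz": 0,"rx": 0,"ry": 0,"rz": 0,"gripper": 1}
    - {"tx": 0,"ty": 0,"tz": 0,"rx": 0,"ry": 0,"rz": 0,"gripper": 1}

```text
time_s: 17.82
ee_pos: [549.2, 315.4, 58.4]
ee_rot: [180.0, -0.1, 68.8]
force: [-0.0, 1.1, -1.7]
gripper_width: 60.0
gripper_force: 29.9
```

Still hanging free, so I'll lower it a little further.

Call:
send_rows:
  motion:
    - {"tx": 0,"ty": 0,"tz": 0.005,"rx": 0,"ry": 0,"rz": 0,"gripper": 1}
    - {"tx": 0,"ty": 0,"tz": 0.002,"rx": 0,"ry": 0,"rz": 0,"gripper": 1}
    - {"tx": 0,"ty": 0,"tz": 0,"rx": 0,"ry": 0,"rz": 0,"gripper": 1}
    - {"tx": 0,"ty": 0,"tz": 0,"rx": 0,"ry": 0,"rz": 0,"gripper": 1}

```text
time_s: 18.32
ee_pos: [548.9, 315.2, 54.6]
ee_rot: [180.0, -0.0, 68.8]
force: [-1.3, -1.1, 1.4]
gripper_width: 59.9
gripper_force: 29.9
```

Call:
send_rows:
  motion:
    - {"tx": 0,"ty": 0,"tz": 0,"rx": 0,"ry": 0,"rz": 0,"gripper": -0.8}
    - {"tx": 0,"ty": 0,"tz": 0,"rx": 0,"ry": 0,"rz": 0,"gripper": -0.8}
    - {"tx": 0,"ty": 0,"tz": 0,"rx": 0,"ry": 0,"rz": 0,"gripper": -0.8}
    - {"tx": 0,"ty": 0,"tz": 0,"rx": 0,"ry": 0,"rz": 0,"gripper": -0.8}
    - {"tx": 0,"ty": 0,"tz": -0.03,"rx": 0,"ry": 0,"rz": 0,"gripper": -0.8}
    - {"tx": 0,"ty": 0,"tz": -0.06,"rx": 0,"ry": 0,"rz": 0,"gripper": -0.8}
    - {"tx": 0,"ty": 0,"tz": -0.06,"rx": 0,"ry": 0,"rz": 0,"gripper": -0.8}
    - {"tx": -0.06,"ty": 0,"tz": -0.06,"rx": 0,"ry": 0,"rz": 0,"gripper": -0.8}
    - {"tx": -0.1,"ty": 0,"tz": -0.06,"rx": 0,"ry": 0,"rz": 0,"gripper": 1}
    - {"tx": -0.1,"ty": 0,"tz": 0,"rx": 0,"ry": 0,"rz": 0,"gripper": 1}
    - {"tx": -0.1,"ty": 0,"tz": 0,"rx": 0,"ry": 0,"rz": 0,"gripper": 1}
    - {"tx": 0,"ty": 0,"tz": 0,"rx": 0,"ry": 0,"rz": 0,"gripper": 1}

```text
time_s: 19.82
ee_pos: [482.7, 145.1, 190.8]
ee_rot: [179.9, -0.0, 68.6]
force: [-0.1, 1.2, 0.4]
gripper_width: 44.9
gripper_force: 0.0
```

```bash
cat > look.py <<'E'
from m import *
import sys
g=grab('wrist','wl'); s=g['s']; print(s['time_s'],s['ee_pos'].round(1),s['ee_rot'].round(1))
K=np.array([615.,426.5]); a=np.radians(5.7); xs=np.array([np.cos(a),np.sin(a)]); ys=np.array([-np.sin(a),np.cos(a)])
hsv=cv2.cvtColor(g['frame'],cv2.COLOR_RGB2HSV); m=cv2.inRange(hsv,(5,70,60),(22,255,255)); m[260:]=0
for c in cv2.findContours(m,cv2.RETR_EXTERNAL,cv2.CHAIN_APPROX_NONE)[0]:
    if cv2.contourArea(c)<1000: continue
    P=wcast(g,c[:,0,:].astype(float),79)[:,:2]
    if np.linalg.norm(P.mean(0)-[560,310])>160: continue
    H=cv2.convexHull(P.astype(np.float32)); Q=cv2.approxPolyDP(H,8,True)[:,0]
    print([((q-K)@xs,(q-K)@ys) for q in Q] and np.array([((q-K)@xs,(q-K)@ys) for q in Q]).round(1).tolist())
E
python3 look.py
```

```text
19.825 [482.7 145.1 190.8] [179.9  -0.   68.6]
[[-99.2, -85.8], [-147.0, -181.6], [-95.2, -209.1], [-47.4, -112.3]]
```

View pics/wl.png

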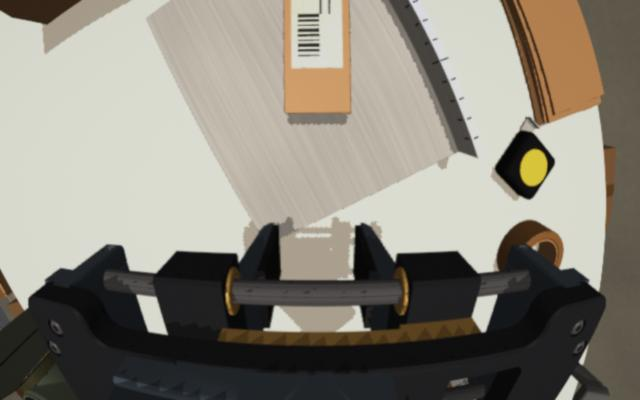

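The free end now sits about 95 mm out from the long fence, slanted about 27°, with the label up at (315,40). Next I'll move the closed fingers beside it for the swing.

```bash
python3 plan.py 468.2 286.2 190 180 0 95.7 4 1
```

```text
[{"tx": 0.062, "ty": -0.033, "tz": 0.0, "rx": 0.001, "ry": -0.001, "rz": -0.225, "gripper": 1.0}, {"tx": 0.066, "ty": -0.025, "tz": 0.0, "rx": 0.001, "ry": -0.001, "rz": -0.225, "gripper": 1.0}, {"tx": 0.068, "ty": -0.017, "tz": 0.0, "rx": 0.001, "ry": -0.001, "rz": -0.225, "gripper": 1.0}, {"tx": 0.07, "ty": -0.009, "tz": 0.0, "rx": 0.001, "ry": -0.001, "rz": -0.225, "gripper": 1.0}]
```

Call:
send_rows:
  motion:
    - {"tx": 0.062,"ty": -0.033,"tz": 0,"rx": 0,"ry": 0,"rz": -0.225,"gripper": 1}
    - {"tx": 0.066,"ty": -0.025,"tz": 0,"rx": 0,"ry": 0,"rz": -0.225,"gripper": 1}
    - {"tx": 0.068,"ty": -0.017,"tz": 0,"rx": 0,"ry": 0,"rz": -0.225,"gripper": 1}
    - {"tx": 0.07,"ty": -0.009,"tz": 0,"rx": 0,"ry": 0,"rz": -0.225,"gripper": 1}
    - {"tx": 0,"ty": 0,"tz": 0,"rx": 0,"ry": 0,"rz": 0,"gripper": 1}
    - {"tx": 0,"ty": 0,"tz": 0.06,"rx": 0,"ry": 0,"rz": 0,"gripper": 1}
    - {"tx": 0,"ty": 0,"tz": 0.07,"rx": 0,"ry": 0,"rz": 0,"gripper": 1}
    - {"tx": 0,"ty": 0,"tz": 0.07,"rx": 0,"ry": 0,"rz": 0,"gripper": 1}
    - {"tx": 0,"ty": 0,"tz": 0.05,"rx": 0,"ry": 0,"rz": 0,"gripper": 1}
    - {"tx": 0,"ty": 0,"tz": 0.02,"rx": 0,"ry": 0,"rz": 0,"gripper": 1}
    - {"tx": 0,"ty": 0,"tz": 0,"rx": 0,"ry": 0,"rz": 0,"gripper": 1}

```text
time_s: 21.25
ee_pos: [468.2, 287.3, 54.3]
ee_rot: [-180.0, 0.0, 95.8]
force: [0.6, 0.7, -0.1]
gripper_width: 0.8
gripper_force: 0.0
```

```bash
python3 look.py; python3 - <<'E'
from h import *
s=env.state(); K=np.array([615.,426.5]); a=np.radians(5.7)
d=s['ee_pos'][:2]-K; print('tcp scale',d@[np.cos(a),np.sin(a)],d@[-np.sin(a),np.cos(a)])
E
```

```text
21.25 [468.2 287.3  54.3] [-180.     0.    95.8]
[[70.6, -11.1], [54.4, -131.4], [134.5, -140.1]]
[[-5.8, -28.9], [-57.5, -4.3], [-77.5, -11.0], [-128.7, -113.6], [-52.6, -121.7]]
tcp scale -159.45088908764995 -123.72879114130701
```

Call:
send_rows:
  motion:
    - {"tx": -0.003,"ty": 0.02,"tz": 0,"rx": 0,"ry": 0,"rz": 0,"gripper": 1}
    - {"tx": -0.003,"ty": 0.02,"tz": 0,"rx": 0,"ry": 0,"rz": 0,"gripper": 1}
    - {"tx": -0.003,"ty": 0.02,"tz": 0,"rx": 0,"ry": 0,"rz": 0,"gripper": 1}
    - {"tx": -0.003,"ty": 0.02,"tz": 0,"rx": 0,"ry": 0,"rz": 0,"gripper": 1}
    - {"tx": -0.003,"ty": 0.02,"tz": 0,"rx": 0,"ry": 0,"rz": 0,"gripper": 1}
    - {"tx": -0.003,"ty": 0.015,"tz": 0,"rx": 0,"ry": 0,"rz": 0,"gripper": 1}
    - {"tx": -0.003,"ty": 0.015,"tz": 0,"rx": 0,"ry": 0,"rz": 0,"gripper": 1}
    - {"tx": -0.003,"ty": 0.01,"tz": 0,"rx": 0,"ry": 0,"rz": 0,"gripper": 1}
    - {"tx": -0.003,"ty": 0.01,"tz": 0,"rx": 0,"ry": 0,"rz": 0,"gripper": 1}
    - {"tx": -0.003,"ty": 0.01,"tz": 0,"rx": 0,"ry": 0,"rz": 0,"gripper": 1}
    - {"tx": 0,"ty": 0,"tz": 0,"rx": 0,"ry": 0,"rz": 0,"gripper": 1}

```text
time_s: 22.68
ee_pos: [549.7, 280.4, 54.4]
ee_rot: [179.9, -0.0, 95.8]
force: [1.1, 0.2, 0.8]
gripper_width: 0.4
gripper_force: 0.0
```

```bash
cat >> look.py <<'E'
d=s['ee_pos'][:2]-K; print('tcp scale',d@xs,d@ys,'F',s['force'].round(1))
E
python3 look.py
```

```text
22.675 [549.7 280.4  54.4] [179.9  -0.   95.8]
[[-58.3, -2.6], [-65.8, -127.8], [-6.8, -134.5], [0.7, -6.0]]
tcp scale -79.43739928904901 -138.84772523260298 F [1.1 0.2 0.8]
```

Call:
send_rows:
  motion:
    - {"tx": 0,"ty": 0.005,"tz": 0,"rx": 0,"ry": 0,"rz": 0,"gripper": 1}
    - {"tx": 0,"ty": 0.004,"tz": 0,"rx": 0,"ry": 0,"rz": 0,"gripper": 1}
    - {"tx": 0,"ty": 0,"tz": 0,"rx": 0,"ry": 0,"rz": 0,"gripper": 1}
    - {"tx": 0,"ty": 0,"tz": 0,"rx": 0,"ry": 0,"rz": 0,"gripper": 1}

```text
time_s: 23.22
ee_pos: [553.5, 280.8, 54.3]
ee_rot: [-180.0, 0.0, 95.8]
force: [-0.9, -1.4, 0.8]
gripper_width: 0.3
gripper_force: 0.7
```

```bash
python3 look.py
```

```text
23.225 [553.5 280.8  54.3] [-180.     0.    95.8]
[[-58.9, -2.9], [-62.0, -128.4], [-3.8, -134.4], [0.9, -4.0]]
tcp scale -75.7040954008277 -138.9130958644546 F [-0.9 -1.4  0.8]
```

Call:
send_rows:
  motion:
    - {"tx": -0.01,"ty": 0.004,"tz": 0,"rx": 0,"ry": 0,"rz": 0,"gripper": 1}
    - {"tx": 0,"ty": 0.003,"tz": 0,"rx": 0,"ry": 0,"rz": 0,"gripper": 1}
    - {"tx": 0,"ty": 0,"tz": 0,"rx": 0,"ry": 0,"rz": 0,"gripper": 1}
    - {"tx": 0,"ty": 0,"tz": 0,"rx": 0,"ry": 0,"rz": 0,"gripper": 1}

```text
time_s: 23.78
ee_pos: [557.6, 276.1, 54.2]
ee_rot: [180.0, 0.0, 95.8]
force: [-0.8, -1.1, 0.8]
gripper_width: 0.6
gripper_force: 0.6
```

```bash
python3 look.py
```

```text
23.775 [557.6 276.1  54.2] [180.    0.   95.8]
[[-60.4, -7.2], [-58.4, -132.8], [-0.9, -139.3], [-0.5, -3.8]]
tcp scale -72.07394099957006 -143.95642935050586 F [-0.8 -1.1  0.8]
```

Call:
send_rows:
  motion:
    - {"tx": 0,"ty": 0.003,"tz": 0,"rx": 0,"ry": 0,"rz": 0,"gripper": 1}
    - {"tx": 0,"ty": 0,"tz": 0,"rx": 0,"ry": 0,"rz": 0,"gripper": 1}
    - {"tx": 0,"ty": 0,"tz": 0,"rx": 0,"ry": 0,"rz": 0,"gripper": 1}

```text
time_s: 24.2
ee_pos: [558.8, 276.5, 54.2]
ee_rot: [-180.0, -0.0, 95.8]
force: [-2.5, -0.5, -0.8]
gripper_width: 0.6
gripper_force: 1.1
```

Call:
send_rows:
  motion:
    - {"tx": 0,"ty": 0.003,"tz": 0,"rx": 0,"ry": 0,"rz": 0,"gripper": 1}
    - {"tx": 0,"ty": 0,"tz": 0,"rx": 0,"ry": 0,"rz": 0,"gripper": 1}
    - {"tx": 0,"ty": 0,"tz": 0,"rx": 0,"ry": 0,"rz": 0,"gripper": 1}

```text
time_s: 24.58
ee_pos: [559.0, 276.7, 54.2]
ee_rot: [-179.8, -0.0, 95.8]
force: [-5.3, 1.3, 2.7]
gripper_width: 0.1
gripper_force: 3.0
```

```bash
python3 look.py
```

```text
24.575 [559.  276.7  54.2] [-179.8   -0.    95.8]
[[-58.9, -6.7], [-56.9, -132.3], [0.6, -138.8], [1.0, -3.4]]
tcp scale -70.63045928855 -143.51217274823895 F [-5.3  1.3  2.7]
```

Call:
send_rows:
  motion:
    - {"tx": 0,"ty": -0.025,"tz": 0,"rx": 0,"ry": 0,"rz": 0,"gripper": 1}
    - {"tx": 0,"ty": -0.03,"tz": 0,"rx": 0,"ry": 0,"rz": 0,"gripper": 1}
    - {"tx": -0.05,"ty": 0,"tz": 0,"rx": 0,"ry": 0,"rz": 0,"gripper": 1}
    - {"tx": -0.08,"ty": 0,"tz": 0,"rx": 0,"ry": 0,"rz": 0,"gripper": 1}
    - {"tx": -0.07,"ty": 0,"tz": 0,"rx": 0,"ry": 0,"rz": 0,"gripper": 1}
    - {"tx": 0,"ty": 0,"tz": 0,"rx": 0,"ry": 0,"rz": 0,"gripper": 1}
    - {"tx": 0,"ty": 0.06,"tz": 0,"rx": 0,"ry": 0,"rz": 0,"gripper": 1}
    - {"tx": 0,"ty": 0.07,"tz": 0,"rx": 0,"ry": 0,"rz": 0,"gripper": 1}
    - {"tx": 0,"ty": 0,"tz": 0,"rx": 0,"ry": 0,"rz": 0,"gripper": 1}
    - {"tx": 0,"ty": 0,"tz": 0,"rx": 0,"ry": 0,"rz": 0,"gripper": 1}

```text
time_s: 25.88
ee_pos: [606.8, 181.5, 53.9]
ee_rot: [-179.9, -0.0, 95.9]
force: [-0.3, -0.3, -0.5]
gripper_width: 0.4
gripper_force: 0.0
```

```bash
python3 look.py
```

```text
25.875 [606.8 181.5  53.9] [-179.9   -0.    95.9]
[[-58.1, -105.5], [-58.1, -202.5], [0.9, -203.9], [1.0, -104.8]]
tcp scale -32.53256103420294 -243.008673167431 F [-0.3 -0.3 -0.5]
```

Call:
send_rows:
  motion:
    - {"tx": 0.02,"ty": 0.003,"tz": 0,"rx": 0,"ry": 0,"rz": 0,"gripper": 1}
    - {"tx": 0.015,"ty": 0,"tz": 0,"rx": 0,"ry": 0,"rz": 0,"gripper": 1}
    - {"tx": 0.007,"ty": 0,"tz": 0,"rx": 0,"ry": 0,"rz": 0,"gripper": 1}
    - {"tx": 0.005,"ty": 0,"tz": 0,"rx": 0,"ry": 0,"rz": 0,"gripper": 1}
    - {"tx": 0,"ty": 0,"tz": 0,"rx": 0,"ry": 0,"rz": 0,"gripper": 1}
    - {"tx": 0,"ty": 0,"tz": 0,"rx": 0,"ry": 0,"rz": 0,"gripper": 1}

```text
time_s: 26.68
ee_pos: [607.0, 204.3, 54.2]
ee_rot: [-180.0, -0.0, 95.8]
force: [-0.5, -1.6, 1.2]
gripper_width: 0.5
gripper_force: 0.3
```

```bash
python3 look.py
```

```text
26.675 [607.  204.3  54.2] [-180.    -0.    95.8]
[[-58.0, -82.5], [-58.4, -200.8], [0.7, -203.0], [0.8, -82.3]]
tcp scale -30.017765623348204 -220.28778909619075 F [-0.5 -1.6  1.2]
```

Contact made. I'll push on gently until the stop resists.

Call:
send_rows:
  motion:
    - {"tx": 0.003,"ty": 0,"tz": 0,"rx": 0,"ry": 0,"rz": 0,"gripper": 1}
    - {"tx": 0.002,"ty": 0,"tz": 0,"rx": 0,"ry": 0,"rz": 0,"gripper": 1}
    - {"tx": 0,"ty": 0,"tz": 0,"rx": 0,"ry": 0,"rz": 0,"gripper": 1}
    - {"tx": 0,"ty": 0,"tz": 0,"rx": 0,"ry": 0,"rz": 0,"gripper": 1}

```text
time_s: 27.22
ee_pos: [606.8, 206.9, 54.2]
ee_rot: [-180.0, -0.0, 95.8]
force: [0.4, -2.6, 0.3]
gripper_width: 0.5
gripper_force: 0.9
```

Call:
send_rows:
  motion:
    - {"tx": 0.003,"ty": 0,"tz": 0,"rx": 0,"ry": 0,"rz": 0,"gripper": 1}
    - {"tx": 0,"ty": 0,"tz": 0,"rx": 0,"ry": 0,"rz": 0,"gripper": 1}
    - {"tx": 0,"ty": 0,"tz": 0,"rx": 0,"ry": 0,"rz": 0,"gripper": 1}

```text
time_s: 27.6
ee_pos: [606.7, 208.1, 54.3]
ee_rot: [-180.0, 0.0, 95.8]
force: [-0.1, -2.7, -0.0]
gripper_width: 0.2
gripper_force: 1.6
```

```bash
python3 look.py
```

```text
27.6 [606.7 208.1  54.3] [-180.     0.    95.8]
[[-58.5, -78.6], [-58.3, -197.0], [-0.8, -199.1], [0.3, -78.5]]
tcp scale -29.963485351523847 -216.4554848491949 F [-0.1 -2.7 -0. ]
```

Call:
send_rows:
  motion:
    - {"tx": 0.003,"ty": 0,"tz": 0,"rx": 0,"ry": 0,"rz": 0,"gripper": 1}
    - {"tx": 0,"ty": 0,"tz": 0,"rx": 0,"ry": 0,"rz": 0,"gripper": 1}
    - {"tx": 0,"ty": 0,"tz": 0,"rx": 0,"ry": 0,"rz": 0,"gripper": 1}

```text
time_s: 28.02
ee_pos: [606.6, 208.2, 54.3]
ee_rot: [-180.0, 0.2, 95.9]
force: [-0.5, -7.5, 0.3]
gripper_width: 0.5
gripper_force: 3.8
```

Call:
send_rows:
  motion:
    - {"tx": 0.003,"ty": 0,"tz": 0,"rx": 0,"ry": 0,"rz": 0,"gripper": 1}
    - {"tx": 0,"ty": 0,"tz": 0,"rx": 0,"ry": 0,"rz": 0,"gripper": 1}
    - {"tx": 0,"ty": 0,"tz": 0,"rx": 0,"ry": 0,"rz": 0,"gripper": 1}

```text
time_s: 28.4
ee_pos: [606.6, 208.2, 54.3]
ee_rot: [-180.0, 0.3, 95.9]
force: [1.1, -11.7, 1.6]
gripper_width: 0.7
gripper_force: 5.9
```

```bash
python3 look.py
```

```text
28.4 [606.6 208.2  54.3] [-180.     0.3   95.9]
[[-58.6, -78.7], [-58.4, -196.8], [0.1, -198.9], [0.4, -78.5]]
tcp scale -30.053117700906324 -216.39823391855765 F [  1.1 -11.7   1.6]
```

The carton is against the stop. I'll retreat and check numerically.

Call:
send_rows:
  motion:
    - {"tx": -0.03,"ty": 0,"tz": 0,"rx": 0,"ry": 0,"rz": 0,"gripper": 1}
    - {"tx": -0.05,"ty": 0,"tz": 0,"rx": 0,"ry": 0,"rz": 0,"gripper": 1}
    - {"tx": -0.02,"ty": 0,"tz": -0.06,"rx": 0,"ry": 0,"rz": 0,"gripper": 1}
    - {"tx": 0,"ty": 0,"tz": -0.08,"rx": 0,"ry": 0,"rz": 0,"gripper": 1}
    - {"tx": 0,"ty": 0,"tz": -0.08,"rx": 0,"ry": 0,"rz": 0,"gripper": 1}
    - {"tx": 0,"ty": -0.03,"tz": -0.06,"rx": 0,"ry": 0,"rz": 0,"gripper": 1}
    - {"tx": 0,"ty": 0,"tz": 0,"rx": 0,"ry": 0,"rz": 0,"gripper": 1}
    - {"tx": 0,"ty": 0,"tz": 0,"rx": 0,"ry": 0,"rz": 0,"gripper": 1}

```text
time_s: 29.45
ee_pos: [596.2, 160.3, 193.3]
ee_rot: [-179.9, -0.0, 95.8]
force: [-0.5, -0.3, 0.5]
gripper_width: -0.0
gripper_force: 0.0
```

```bash
python3 look.py; python3 - <<'E'
from m import *
# subpixel-ish straightness: carton sides and fence bright top edge per scanline in the wrist view
g=grab('wrist'); f=g['frame']; hsv=cv2.cvtColor(f,cv2.COLOR_RGB2HSV); m=cv2.inRange(hsv,(5,70,60),(22,255,255))
K=np.array([615.,426.5]); a=np.radians(5.7); xs=np.array([np.cos(a),np.sin(a)]); ys=np.array([-np.sin(a),np.cos(a)])
S=lambda p,z:((wcast(g,p,z)[0,:2]-K)@xs,(wcast(g,p,z)[0,:2]-K)@ys)
for v in range(40,250,20):
    q=np.where(m[v,200:420]>0)[0]+200
    if len(q)<20: continue
    r=q.max()+1; V=hsv[v,r:r+60]; w=np.where((V[:,2]>200)&(V[:,1]<30))[0]
    print(v,'L %.1f,%.1f'%S((q.min(),v),79),'R %.1f,%.1f'%S((r,v),79),'fence top %.1f,%.1f'%S((r+w[0],v),90) if len(w) else '', q.min(),r)
t=grab('top'); cs=brown(t,(190,140,300,235))
for c in cs:
    P=cast(t,c[:,0],79)[:,:2]; Q=cv2.boxPoints(cv2.minAreaRect(P.astype(np.float32))); print('top',[(((q-K)@xs).round(1),((q-K)@ys).round(1)) for q in Q])
hs=cv2.cvtColor(t['frame'],cv2.COLOR_RGB2HSV)
for c in brown(t,(380,140,475,225)): b=cv2.boxPoints(cv2.minAreaRect(c)); print('sorter',b.round().tolist())
E
```

```text
29.45 [596.2 160.3 193.3] [-179.9   -0.    95.8]
[[-58.9, -74.3], [-58.6, -197.7], [0.2, -199.0], [0.9, -72.8]]
tcp scale -45.11171365191808 -263.0601194506385 F [-0.5 -0.3  0.5]
100 L -58.8,-171.1 R 2.1,-170.3 fence top 2.1,-170.6 301 368
120 L -58.9,-189.5 R 2.4,-188.8 fence top 2.4,-188.4 301 368
top [(np.float64(-67.3), np.float64(2.2)), (np.float64(-66.9), np.float64(-139.7)), (np.float64(-0.2), np.float64(-139.6)), (np.float64(-0.6), np.float64(2.4))]
sorter [[395.0, 165.0], [406.0, 163.0], [412.0, 204.0], [401.0, 205.0]]
sorter [[440.0, 164.0], [452.0, 162.0], [458.0, 189.0], [446.0, 191.0]]
```

```bash
python3 -c "
from workcell import env; print(env.job_done())"
```

```text
the job is handed in; nothing more can be done
None
```

The carton lies label up on the scale, flush along the long fence and against the end stop. The other two parcels are unmoved, nothing touched the bench tools that I saw, and the job was handed in at about 29.5 s.

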